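# Stack the LED board from the hotplate

### The job

The loose LED board lies flat on the cold hotplate and is too thin to take hold of there: keep it flat on the plate and slide it until one end sticks out well past the plate's edge, then grip it by that end and lift it away. Stack it on the four bare standoffs that stand on top of the board stack, square with the boards below and edge over edge, and bring it right down onto the standoffs before you let go. Do not let the board fall to the bench, and leave the stack and the things around it where they are.

Things in the scene. Friction and masses are not known exactly. Their poses are not given: they have to be found in the camera images.
- board: the loose LED board: a flat white plate 150 x 60 mm, 3 mm thick, about 80 g, LEDs 0.7 mm high on top, both ends alike. Origin at the centre of its underside; x along its length, y across, z up. Starts flat and wholly on the hotplate, its length within 0.3 rad of the hotplate's y axis. Smooth (friction on the plate about 0.3): closed fingertips pressed on it with 5 to 10 N drag it along
- board_end_a (a point): middle of the board's short edge at its +x end, 75 mm from the board's centre
- board_end_b (a point): middle of the board's short edge at its -x end, 75 mm from the board's centre
- hotplate: bench hotplate, fixed, off and cold. Origin on the bench under the centre of its plate: a flat dark square 200 x 200 mm, edges at x, y = +-100 mm, top 95 mm above the bench. Outside its two y edges and far (+x) edge nothing stands below the rim, down to the bench; at -x the white housing stands 35 mm out past the plate, its top 66 mm above the bench
- stack: the board stack, loose, one rigid piece, about 350 g: two boards like the loose one, one above the other on brass standoffs 30 mm high, and four bare standoffs on the upper one. Origin on the bench under its middle; x along the boards' length, y across, z up. Boards' undersides at 12 and 45 mm height. Either end of the loose board may go to either end
- stack_top (a point): the middle between the flat tops of the four bare standoffs, 78 mm above the bench, where the middle of the loose board's underside belongs. The standoffs are 30 mm high, 10 mm thick and stand at x = +-64 mm, y = +-19 mm of the stack
- meter: bystander: grey handheld meter, 190 x 88 mm, 41 mm high, lying between hotplate and stack; origin under its centre
- tweezers: bystander: steel tweezers lying flat, 130 mm long, 6 mm high; origin near the middle
- spool: bystander: solder spool standing on end, 64 mm across, 40 mm high; origin under its centre
- wash: bystander: clear bottle with a white cap, 60 mm across, 150 mm high; origin under its centre
Things that resemble listed ones, but are neither listed nor needed, are in the scene too. What is shaped like the stack but green is not meant.

How it is judged:
By the outcome, as a careful person would: the job done as asked, in the order asked, and still so for the second after the job is handed in, with the robot touching nothing.
It also fails if it takes over 54 s, if anything falls off the work surface, if the arm or the gripper's body presses on something with over 40 N, if the wrist force passes 120 N, or if a joint passes its speed limit or range.

### The arm

A 6-joint arm with a two-finger parallel gripper is mounted at the origin on the work surface. World frame = base frame: x ahead of the robot, y to its left, z up, the work surface at z = 0. Lengths are in mm, angles in rad, forces in N, time in s.
With the tool pointing down it reaches from about 350 to 775 mm from the base axis. Payload 7.3 kg.
Tool frame: the origin (TCP) lies at the very end of the fingers, on their centre line; the grasp point (between the pads) lies grip_point_offset behind it (grip_point_offset is the distance from the TCP to the grasp point, in mm); x points along the fingers, z is the direction in which the jaws open and shut, and the axes are right-handed (so a half turn about x gives the same grasp; the last joint's range is limited). The gripper opens to 92 mm and grips with 3 to 60 N. Pads are 19 mm wide; open, the fingers measure 130 mm over their backs; the gripper's body (75 mm by 190 mm) begins 47 mm behind the grasp point.
Start: joints at [1.037, 0.342, 1.524, -0, 1.275, -0.146], TCP at [198.519, 486.044, 192.541] pointing down, gripper open.
Joint ranges: [-2.53, 2.53], [-0.77, 2.02], [0.04, 2.7], [-1, 4.14], [0.28, 2.66], [-3.11, 3.11]. Speed limits (rad/s): [2.57, 2.57, 3.14, 3.14, 3.14, 3.14].

### API

Orientations are given as [roll, pitch, yaw] about the fixed x, y, z axes, in that order (R = Rz(yaw) Ry(pitch) Rx(roll)).
In Python, from plant import * gives the robot as it stands.
- The arm moves only by the tool send_rows, never from a script. Its argument "series" is text: rows parted by semicolons, each of 5 numbers parted by spaces: the gripper's target within -1 to 1 (fully open at 1, half-way at 0, shut at -1), then the shift along the tool's x, y, z in units of 30 mm (1.0 is 30 mm), then the turn about the tool's x in units of 5 degrees (1.0 is 5 degrees). A call has 1 to 8 rows; each row is the pose to reach, as a shift and turn from the pose commanded when the call began, along the tool's axes at that moment; what a row does not reach only later rows make up. A row lasts 1/8 s, in which the tool goes at most 62.5 mm and 10.7 degrees, less where a joint would pass 70% of its speed; a pose out of reach is approached as far as the arm can. A call with a gripper value outside its range is refused whole. The fingers move at their own pace and stop on an object; the grip force is fixed at half the most. Time passes only in rows, so rows that repeat a pose let the fingers close. It gives the time, the measured TCP pose, the force and the opening at its end, in the units of the state.
- get_obs(): the state, without advancing time (a new reading comes with each control period).
- capture(name): name is "side" or "top"; returns a dict with "pixels" (420x560x3 uint8, red, green, blue), "mtx" (3x3 intrinsics, pixels), "R" (3x3) and "t" (3): a world point X has camera coordinates R X + t. Camera axes: x right, y down, z forward; pixel columns grow to the right and rows downward; lengths in mm; the calibration is good to about 2 mm. A picture is of the moment at which its call begins. There is no depth.
- close_job(): hands the job in, once; it reports no verdict.
Trained networks look in a picture, given as the dict that the camera call returned (one of the last four; its "shot" number tells which), for a name from the list of things; names that differ only in an ending like _2 or _b are one class to them, and where a whole thing is asked for, a point or a joint stands for the part that bears it (a point fixed in the world has none). Each returns a list of dicts, best first, with "score" (0 to 1); they miss things now and then, are a little off and sometimes report something else, mostly with a low value. They report only what shows in the picture. A call takes as long as a camera call. They do not tell look-alikes from the thing itself.
- cut_out(picture, thing): "pixels" (420x560 bool, what is visible of it).
- place_of(picture, thing): "point" ([x, y, z] in mm, in world coordinates, good to about 4 mm: a listed point, or the origin of a listed thing).
The state is a dict: "time": time; "joint_positions": joint angles; "dq": joint speeds; "tau": joint torques, N m; "tool_pos": TCP position; "tcp_rot": TCP orientation; "contact_force": force on the tool from outside, world axes, zero at the start; "moment": the same for the moment, N m; "grip_width": finger opening in mm.
Only numpy, scipy, OpenCV 4.12 (cv2) and the standard library are available. Lean on these libraries where they do the work, as an engineer would, in place of code of your own. Each camera call takes 0.05 s, during which the arm holds its last target.

## Working session

There is one attempt and no reset: what is moved stays moved. The work goes in short steps, Python scripts to look and compute and a tool call to move; the robot and the scene stay as the last step left them, time stands still between calls to the robot, and variables do not carry over. Pictures are saved under pics/ and viewed, and the job is handed in when it is done.

Besides the shell and the picture viewer there is one more tool, called after ">>>" as a command line: name --argument value ..., lists and objects as JSON in quotes. send_rows: Moves the arm, as the interface text tells. Its arguments: {"type":"object","properties":{"series":{"type":"string"}},"required":["series"]}

```bash
ls; mkdir -p pics; cat > h.py <<'E'
from plant import *
import numpy as np, cv2
def save(c,n,crop=None,s=1):
    im=c["pixels"][:,:,::-1]
    if crop: a,b,cc,d=crop; im=im[b:d,a:cc]
    if s!=1: im=cv2.resize(im,None,fx=s,fy=s,interpolation=cv2.INTER_CUBIC)
    cv2.imwrite("pics/"+n+".png",im)
def proj(c,X):
    p=c["mtx"]@(c["R"]@np.asarray(X,float)+c["t"]); return p[:2]/p[2]
def ray(c,uv,z):
    d=c["R"].T@np.linalg.inv(c["mtx"])@np.array([uv[0],uv[1],1.]); o=-c["R"].T@c["t"]
    return o+d*(z-o[2])/d[2]
E
python3 - <<'E'
from h import *
for n in("top","side"):
    c=capture(n); save(c,n+"0"); print(n,c["mtx"].round(1).tolist(),(-c["R"].T@c["t"]).round(1),c["R"].round(2).tolist())
    for th in ["board","board_end_a","hotplate","stack","stack_top","meter","tweezers","spool","wash"]:
        print(th,[(round(r["score"],2),np.round(r["point"]).tolist(),proj(c,r["point"]).round().tolist()) for r in place_of(c,th)])
o=get_obs();print({k:np.round(v,3).tolist() for k,v in o.items()})
E
```

```text
pics
top [[473.7, 0.0, 279.8], [0.0, 473.7, 208.3], [0.0, 0.0, 1.0]] [ 511.5  -15.  1105.6] [[0.03, -1.0, 0.01], [-1.0, -0.03, -0.05], [0.05, -0.01, -1.0]]
board [(0.72, [535.0, -268.0, 96.0], [394.0, 225.0])]
board_end_a [(0.74, [559.0, -188.0, 101.0], [357.0, 212.0]), (0.74, [521.0, -338.0, 98.0], [427.0, 232.0])]
hotplate [(0.8, [544.0, -264.0, 2.0], [382.0, 222.0]), (0.43, [745.0, 68.0, 2.0], [242.0, 132.0]), (0.26, [560.0, -193.0, 97.0], [359.0, 212.0])]
stack [(0.84, [369.0, 273.0, -0.0], [149.0, 291.0]), (0.57, [540.0, 229.0, -3.0], [171.0, 217.0])]
stack_top [(0.82, [540.0, 229.0, 78.0], [163.0, 216.0]), (0.67, [372.0, 277.0, 79.0], [137.0, 294.0]), (0.16, [558.0, -190.0, 100.0], [358.0, 213.0])]
meter [(0.92, [424.0, -12.0, -5.0], [273.0, 270.0])]
tweezers [(0.58, [603.0, 7.0, -0.0], [267.0, 193.0])]
spool [(0.69, [758.0, -32.0, -1.0], [285.0, 128.0]), (0.59, [426.0, -13.0, -1.0], [273.0, 269.0])]
wash [(0.78, [744.0, 71.0, 1.0], [241.0, 133.0])]
side [[486.1, 0.0, 275.3], [0.0, 486.1, 207.2], [0.0, 0.0, 1.0]] [356.9 724.3 614.8] [[-0.97, -0.25, -0.02], [-0.13, 0.54, -0.83],
[... 294 characters left out ...]
, [537.0, 227.0, -0.0], [250.0, 343.0])]
stack_top [(0.93, [545.0, 227.0, 77.0], [243.0, 308.0]), (0.88, [367.0, 276.0, 82.0], [357.0, 353.0])]
meter [(0.89, [430.0, -11.0, -0.0], [338.0, 260.0])]
tweezers [(0.63, [600.0, 5.0, 1.0], [252.0, 252.0])]
spool [(0.82, [756.0, -32.0, 0.0], [187.0, 231.0])]
wash [(0.97, [742.0, 69.0, 0.0], [173.0, 261.0])]
{'time': 1.0, 'joint_positions': [1.037, 0.342, 1.524, 0.0, 1.275, -0.146], 'dq': [-0.001, 0.001, -0.0, 0.002, -0.001, 0.0], 'tau': [0.0, -43.114, -24.448, 0.072, 0.048, 0.0], 'tool_pos': [198.51, 486.029, 192.529], 'tcp_rot': [0.099, 1.571, 1.282], 'contact_force': [-0.472, 0.101, -0.002], 'moment': [0.013, -0.008, -0.027], 'grip_width': 91.979}
```

View pics/top0.png

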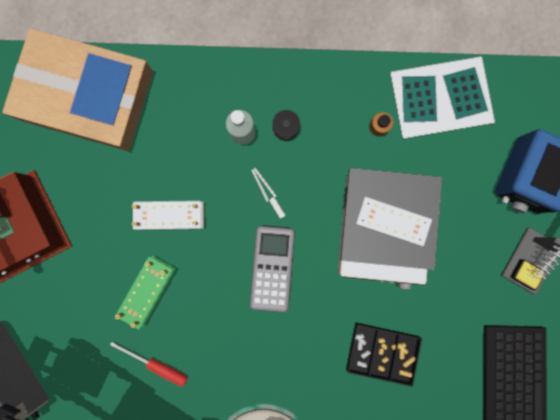

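View pics/side0.png

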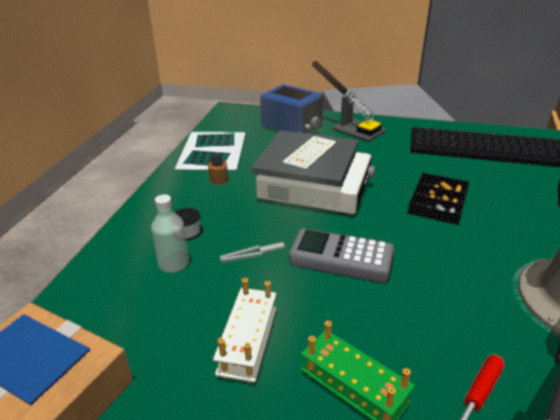

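Top view: the loose white board is on the dark hotplate at (394,221), and its long axis is nearly along world y. Candidates for the stack are the white one at (168,215) and the green one at (145,292), so I choose white. Candidates for the board are the one on the plate at (394,221), the upper board of the white stack, and the sheet with dark boards at (442,97), so I choose the one on the plate. Next I check this in crops and refine the poses.

```bash
python3 - <<'E'
from h import *
import plant
print([k for k in dir(plant) if not k.startswith('_')])
try: print(grip_point_offset)
except Exception as e: print(e)
from scipy.spatial.transform import Rotation as Ro
o=get_obs(); print(Ro.from_euler('xyz',o["tcp_rot"]).as_matrix().round(3).tolist())
out=[]
for n in("top","side"):
    c=capture(n); ims=[]
    for th in("board","stack","hotplate"):
        for i,r in enumerate(cut_out(c,th)[:2]):
            m=r["pixels"].astype(np.uint8); ys,xs=np.nonzero(m)
            print(n,th,round(r["score"],2),len(xs),xs.mean().round(1),ys.mean().round(1))
            if th=="board":
                cnt=max(cv2.findContours(m,0,1)[0],key=cv2.contourArea)[:,0]
                P=np.array([ray(c,p,98)[:2] for p in cnt],np.float32)
                print(' rect',cv2.minAreaRect(P),cv2.boxPoints(cv2.minAreaRect(P)).round().tolist())
            if i==0 or th=="stack":
                im=c["pixels"][:,:,::-1].copy()
                cv2.drawContours(im,cv2.findContours(m,0,2)[0],-1,(255,0,255),1); 
                x,y=int(xs.mean()),int(ys.mean()); ims.append(cv2.resize(im[max(0,y-60):y+60,max(0,x-65):x+65],(390,300)) if th!="x" else 0)
    cv2.imwrite(f"pics/crop_{n}.png",np.vstack([np.hstack(ims[:2]),np.hstack(ims[2:4])]) if len(ims)>=4 else np.hstack(ims[:2]))
    save(c,n+"_hp",(320,140,460,300) if n=="top" else (230,110,400,230),4.5)
    save(c,n+"_st",(110,170,225,260) if n=="top" else (190,260,310,390),4.5)
E
```

```text
['Unreachable', 'capture', 'close_job', 'cut_out', 'get_obs', 'grip_point_offset', 'place_of']
18.8
[[0.0, -0.926, 0.378], [0.0, 0.378, 0.926], [-1.0, 0.0, 0.0]]
top board 0.57 1893 393.0 221.2
 rect ((542.3695068359375, -267.1695251464844), (150.59327697753906, 59.005950927734375), 72.78497314453125) [[492.0, -330.0], [548.0, -348.0], [593.0, -204.0], [536.0, -187.0]]
top stack 0.79 2057 144.7 292.2
top stack 0.63 1874 167.1 214.9
top hotplate 0.71 8297 387.7 227.8
top hotplate 0.34 1937 393.4 221.1
side board 0.62 808 309.7 152.3
 rect ((536.2872314453125, -260.6501159667969), (152.22959899902344, 61.958763122558594), 72.82666778564453) [[484.0, -324.0], [543.0, -343.0], [588.0, -197.0], [529.0, -179.0]]
side board 0.23 554 190.5 222.4
 rect ((694.6536254882812, 62.62698745727539), (42.2021598815918, 103.1015853881836), 35.84236145019531) [[647.0, 92.0], [708.0, 8.0], [742.0, 33.0], [682.0, 117.0]]
side stack 0.94 3863 245.8 334.0
side stack 0.77 5649 357.1 376.9
side hotplate 0.6 6600 313.2 174.4
```

View pics/top_hp.png

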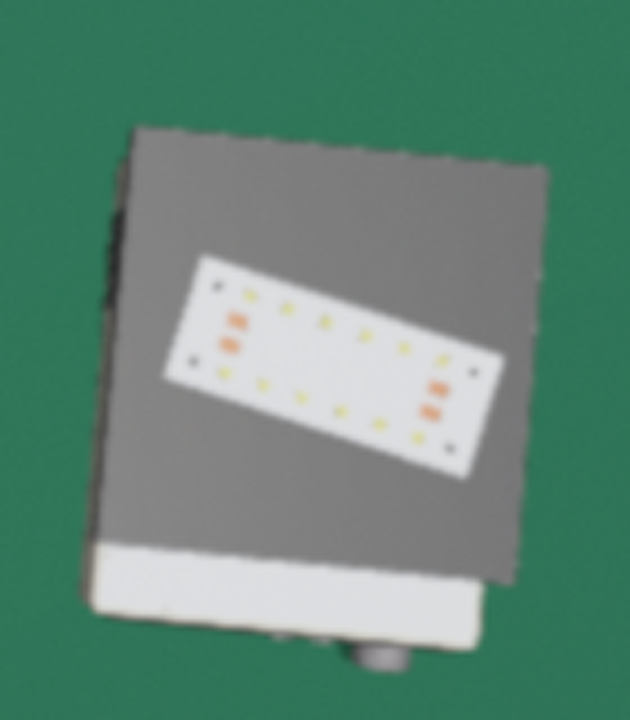

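View pics/top_st.png

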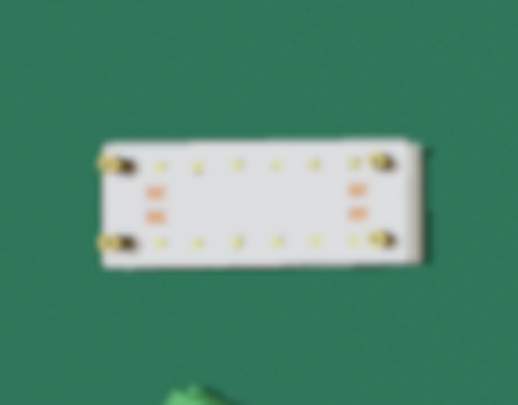

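View pics/side_st.png

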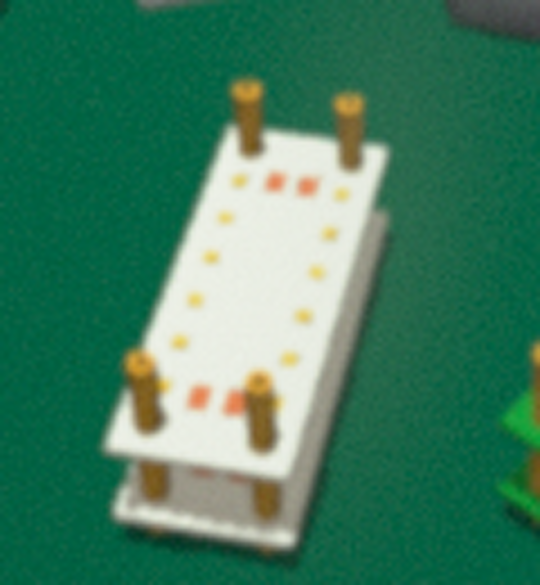

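View pics/side_hp.png

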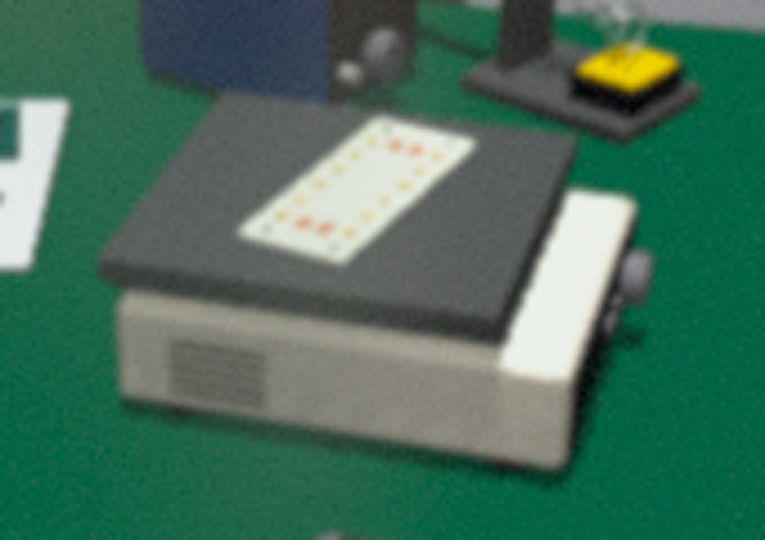

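```bash
python3 - <<'E'
from h import *
from scipy.optimize import least_squares
ct=capture("top"); cs=capture("side")
def fit(model,obs):
    # model Nx3 ; obs: list (cam, Nx2 or idx->px)
    def f(p,sel=None):
        r=[]
        for k,(c,px) in enumerate(obs):
            if sel is not None and k!=sel: continue
            for i,u in px:
                m=model[i]; X=[p[0]+m[0]*np.cos(p[2])-m[1]*np.sin(p[2]),p[1]+m[0]*np.sin(p[2])+m[1]*np.cos(p[2]),m[2]]
                r+=list(proj(c,X)-u)
        return np.array(r)
    return f
def go(name,model,obs,p0):
    f=fit(model,obs)
    for s in [None]+list(range(len(obs))):
        q=least_squares(f,p0,args=(s,)); print(name,s,q.x.round(3),'rms',np.sqrt((q.fun**2).mean()).round(2))
T=lambda x,y:np.array([320+x/4.5-.4,140+y/4.5-.4]); S=lambda x,y:np.array([230+x/4.5-.4,110+y/4.5-.4])
T2=lambda x,y:np.array([110+x/4.5-.4,170+y/4.5-.4]); S2=lambda x,y:np.array([190+x/4.5-.4,260+y/4.5-.4])
# hotplate corners: +x+y,+x-y,-x-y,-x+y
go("plate",[(100,100,95),(100,-100,95),(-100,-100,95),(-100,100,95)],[(ct,[(0,T(135,127)),(1,T(548,167)),(2,T(515,583))]),(cs,[(0,S(103,267)),(1,S(222,93)),(2,S(577,138)),(3,S(497,328))])],[545,-262,0])
# board x axis ~ +y
B=[(75,30,98),(75,-30,98),(-75,-30,98),(-75,30,98)]  # x->(+y), y-> -x world
go("board",B,[(ct,[(1,T(203,256)),(2,T(503,355)),(3,T(466,478)),(0,T(164,378))]),(cs,[(1,S(240,235)),(2,S(378,116)),(3,S(477,144)),(0,S(347,264))])],[537,-266,1.3])
A=[(64,19,78),(64,-19,78),(-64,-19,78),(-64,19,78)]+[(75,30,48),(75,-30,48),(-75,-30,48),(-75,30,48)]
go("stack",A,[(ct,[(1,T2(103,163)),(2,T2(376,160)),(3,T2(376,238)),(0,T2(105,242)),(4,T2(103,268)),(5,T2(103,143))]),(cs,[(2,S2(247,90)),(3,S2(349,103)),(1,S2(139,363)),(0,S2(260,383)),(4,S2(290,475)),(5,S2(106,448)),(7,S2(388,148))])],[540,228,1.57])
print(get_obs()["time"])
E
```

```text
plate None [ 5.45535e+02 -2.61527e+02 -6.50000e-02] rms 1.51
plate 0 [ 5.48455e+02 -2.63455e+02 -6.80000e-02] rms 0.32
plate 1 [ 5.41854e+02 -2.52914e+02 -6.50000e-02] rms 0.83
board None [ 540.068 -267.177    1.285] rms 1.06
board 0 [ 542.636 -267.742    1.28 ] rms 0.18
board 1 [ 536.324 -262.385    1.289] rms 0.29
stack None [540.711 229.132   1.614] rms 0.96
stack 0 [543.877 228.282   1.614] rms 0.4
stack 1 [539.24  230.059   1.615] rms 0.3
1.5
```

```bash
cat >> h.py <<'E'
from scipy.spatial.transform import Rotation as Ro
def to(xyz,yawz=None,cmd=None):
    """units for a world target; yawz = world angle of tool z"""
    o=get_obs(); R=Ro.from_euler('xyz',o["tcp_rot"]).as_matrix(); p=np.array(o["tool_pos"])
    d=R.T@(np.array(xyz,float)-p)/30
    a=np.arctan2(R[1,2],R[0,2]); t=0
    if yawz is not None: t=-((yawz-a+np.pi/2)%np.pi-np.pi/2)
    print('t',round(o["time"],2),'pos',p.round(1),'yawz',round(a,3),'units',d.round(3),'turn',round(np.degrees(t)/5,2),'F',np.round(o["contact_force"],1),'w',round(o["grip_width"],1))
E
python3 - <<'E'
from h import *
to([470,60,190],0.5); to([538,-275,150],-.286)
E
```

```text
t 1.5 pos [198.5 486.  192.5] yawz 1.183 units [  0.085 -13.747  -9.725] turn 7.83 F [-0.6  0.1  0.4] w 91.4
t 1.5 pos [198.5 486.  192.5] yawz 1.183 units [  1.417 -20.068 -19.205] turn 16.83 F [-0.6  0.1  0.4] w 91.4
```

>>> send_rows --series "-1 0 -0.8 -0.6 0.4; -1 0 -2.4 -1.8 1.4; -1 0 -4.4 -3.1 2.6; -1 0 -6.4 -4.5 3.8; -1 0 -8.4 -5.9 5; -1 0 -10.4 -7.3 6.2; -1 0 -12.3 -8.7 7.2; -1 0 -13.7 -9.7 7.8"

```text
time: 2.5
tool_pos: [449.4, 92.1, 192.8]
tcp_rot: [-0.169, 1.57, 0.331]
contact_force: [0.9, 0.3, -0.2]
grip_width: 16.3
```

```bash
python3 - <<'E'
from h import *
to([538,-275,135],-.286)
E
```

```text
t 2.5 pos [449.4  92.1 192.8] yawz 0.5 units [  1.926 -12.155  -3.276] turn 9.01 F [ 0.9  0.3 -0.2] w 16.3
```

>>> send_rows --series "-1 0 -1.6 -0.5 1.3; -1 0 -3.4 -1.0 2.6; -1 0 -5.2 -1.6 4; -1 0 -7 -2.2 5.4; -1 0.5 -8.8 -2.7 7; -1 1 -10.2 -3.2 8.4; -1 1.7 -10.95 -3.4 9; -1 1.9 -10.95 -3.4 9"

```text
time: 3.5
tool_pos: [516.5, -244.1, 133.8]
tcp_rot: [2.827, 1.568, 2.542]
contact_force: [0.1, 0.0, 0.1]
grip_width: 0.3
```

>>> send_rows --series "-1 0.3 0 0 0; -1 0.3 0 0 0"

```text
time: 3.75
tool_pos: [517.0, -241.8, 126.4]
tcp_rot: [2.557, 1.57, 2.276]
contact_force: [0.1, 0.6, 0.0]
grip_width: 0.8
```

```bash
python3 - <<'E'
from h import *
to([538,-277,98],-.286)
c=capture("top"); save(c,"t1",(310,140,470,300),4)
c=capture("side"); save(c,"s1",(220,90,400,230),4)
E
```

```text
t 3.75 pos [ 517.  -241.8  126.4] yawz -0.281 units [ 0.946 -0.933  0.999] turn 0.05 F [0.1 0.6 0. ] w 0.8
```

View pics/t1.png

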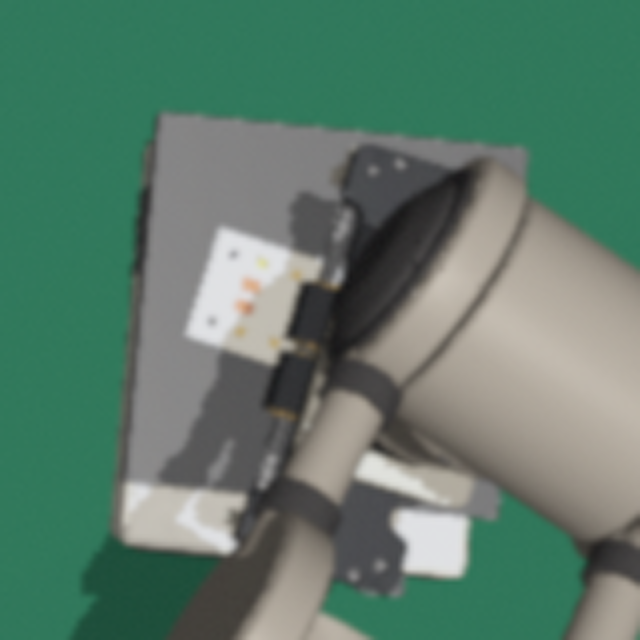

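View pics/s1.png

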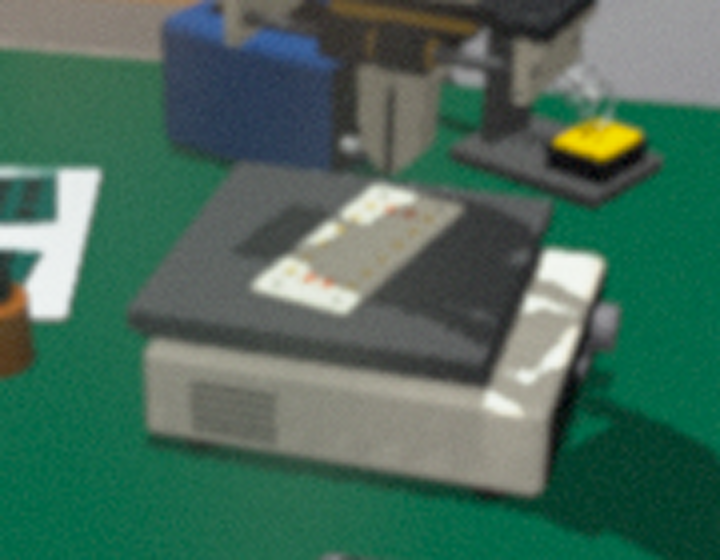

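>>> send_rows --series "-1 0 -0.5 0.5 0; -1 0 -0.9 1 0; -1 0.3 -0.9 1 0; -1 0.6 -0.9 1 0; -1 0.75 -0.9 1 0; -1 0.8 -0.9 1 0; -1 0.8 -0.9 1 0"

```text
time: 4.72
tool_pos: [538.4, -277.2, 102.6]
tcp_rot: [0.661, 1.571, 0.378]
contact_force: [0.4, -0.1, 0.5]
grip_width: 0.6
```

```bash
python3 - <<'E'
from h import *
to([538,-277,98],-.286)
E
```

```text
t 4.72 pos [ 538.4 -277.2  102.6] yawz -0.283 units [ 0.153  0.001 -0.015] turn 0.04 F [ 0.4 -0.1  0.5] w 0.6
```

>>> send_rows --series "-1 0.06 0 0 0; -1 0.1 0 0 0; -1 0.14 0 0 0; -1 0.16 0 0 0; -1 0.16 0 0 0"

```text
time: 5.35
tool_pos: [538.4, -277.3, 97.6]
tcp_rot: [2.014, 1.571, 1.731]
contact_force: [-0.2, 0.4, -0.1]
grip_width: 0.5
```

>>> send_rows --series "-1 0.01 0 0 0; -1 0.02 0 0 0; -1 0.02 0 0 0"

```text
time: 5.72
tool_pos: [538.4, -277.3, 97.1]
tcp_rot: [1.24, 1.571, 0.957]
contact_force: [-0.7, 0.4, 0.4]
grip_width: 0.5
```

>>> send_rows --series "-1 0.01 0 0 0; -1 0.02 0 0 0; -1 0.02 0 0 0"

```text
time: 6.1
tool_pos: [538.4, -277.3, 96.4]
tcp_rot: [2.181, 1.571, 1.898]
contact_force: [0.2, -0.8, -0.4]
grip_width: 0.1
```

>>> send_rows --series "-1 0.01 0 0 0; -1 0.02 0 0 0; -1 0.02 0 0 0"

```text
time: 6.48
tool_pos: [538.4, -277.3, 95.8]
tcp_rot: [2.028, 1.571, 1.745]
contact_force: [0.2, 0.3, 1.1]
grip_width: 0.5
```

>>> send_rows --series "-1 0.01 0 0 0; -1 0.02 0 0 0; -1 0.02 0 0 0"

```text
time: 6.85
tool_pos: [538.4, -277.3, 95.2]
tcp_rot: [2.214, 1.571, 1.931]
contact_force: [1.0, -0.2, -0.4]
grip_width: 0.2
```

```bash
python3 - <<'E'
from h import *
c=capture("side"); save(c,"s2",(220,90,400,230),4)
p=(proj(c,get_obs()["tool_pos"])-[220,90])*4; print(p)
E
```

```text
[362.38868103 236.66549503]
```

View pics/s2.png

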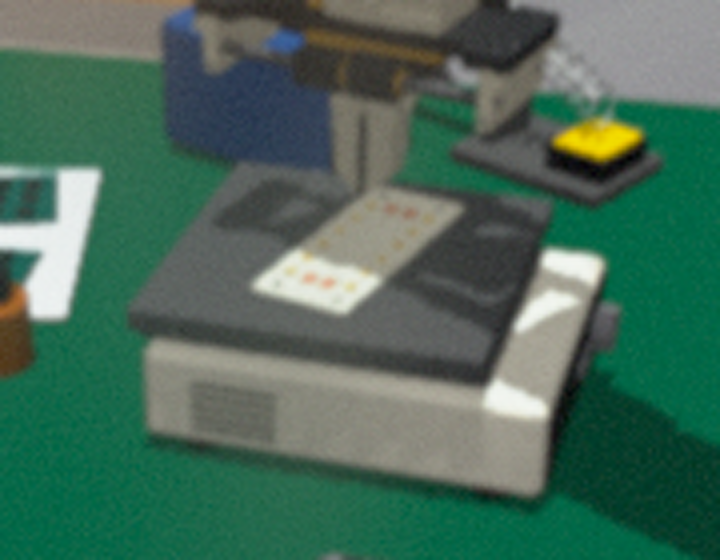

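```bash
python3 - <<'E'
from h import *
c=capture("side")
for nm,p in (("s1",[517,-241.8,126.4]),("s2",[538.4,-277.3,95.2])):
  for dz in (0,10,20,30): print(nm,dz,((proj(c,np.array(p)+[0,0,dz])-[220,90])*4).round())
c=capture("top"); save(c,"t2",(310,140,470,300),4)
for dz in (0,20,40,60): print(dz,((proj(c,np.array([538.4,-277.3,95.2+dz]))-[310,140])*4).round())
E
```

```text
s1 0 [389. 219.]
s1 10 [390. 203.]
s1 20 [391. 186.]
s1 30 [391. 169.]
s2 0 [362. 237.]
s2 10 [363. 221.]
s2 20 [363. 206.]
s2 30 [364. 190.]
0 [352. 333.]
20 [362. 332.]
40 [372. 331.]
60 [383. 331.]
```

View pics/t2.png

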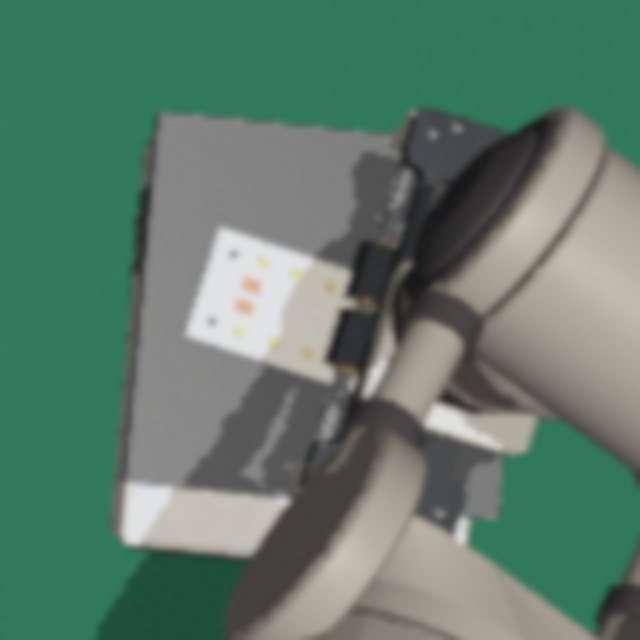

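>>> send_rows --series "-1 0.1 0 0 0; -1 0.2 0 0 0; -1 0.3 0 0 0; -1 0.3 0 0 0"

```text
time: 7.5
tool_pos: [538.2, -277.2, 85.9]
tcp_rot: [2.719, 1.57, 2.436]
contact_force: [-0.9, 0.3, 0.6]
grip_width: 0.4
```

```bash
python3 - <<'E'
from h import *
c=capture("side"); save(c,"s3",(260,90,360,190),6)
E
```

```text
(no output)
```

View pics/s3.png

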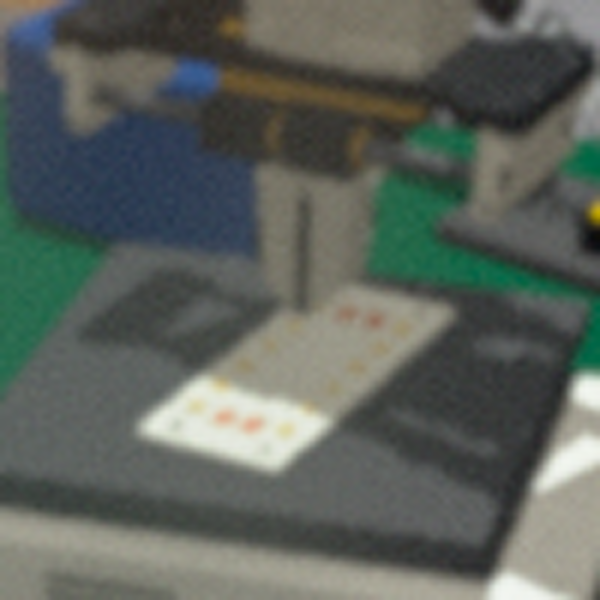

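>>> send_rows --series "-1 0.1 0 0 0; -1 0.2 0 0 0; -1 0.3 0 0 0; -1 0.3 0 0 0"

```text
time: 8.05
tool_pos: [538.2, -277.2, 76.9]
tcp_rot: [2.709, 1.57, 2.426]
contact_force: [-0.2, 0.2, 0.5]
grip_width: 0.5
```

>>> send_rows --series "-1 0.03 0 0 0; -1 0.07 0 0 0; -1 0.1 0 0 0; -1 0.1 0 0 0"

```text
time: 8.55
tool_pos: [538.4, -277.3, 74.2]
tcp_rot: [2.119, 1.571, 1.836]
contact_force: [0.7, 0.2, -0.2]
grip_width: 0.2
```

>>> send_rows --series "-1 0.03 0 0 0; -1 0.05 0 0 0; -1 0.05 0 0 0"

```text
time: 8.93
tool_pos: [538.4, -277.3, 72.7]
tcp_rot: [2.041, 1.571, 1.758]
contact_force: [0.2, -0.6, -0.2]
grip_width: 0.0
```

>>> send_rows --series "-1 0.03 0 0 0; -1 0.05 0 0 0; -1 0.05 0 0 0"

```text
time: 9.3
tool_pos: [538.4, -277.3, 71.2]
tcp_rot: [2.354, 1.571, 2.071]
contact_force: [-0.8, 0.6, 0.1]
grip_width: 0.4
```

>>> send_rows --series "-1 0.02 0 0 0; -1 0.04 0 0 0; -1 0.04 0 0 0"

```text
time: 9.68
tool_pos: [538.4, -277.3, 70.0]
tcp_rot: [2.066, 1.571, 1.783]
contact_force: [-0.4, 0.2, 0.3]
grip_width: 0.4
```

```bash
python3 - <<'E'
from h import *
c=capture("side"); save(c,"s4",(260,90,360,190),6)
E
```

```text
(no output)
```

View pics/s4.png

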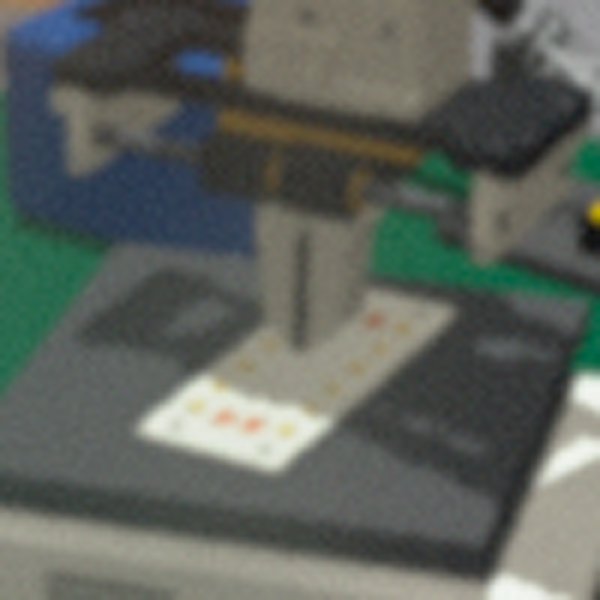

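>>> send_rows --series "-1 0.01 0 0 0; -1 0.02 0 0 0; -1 0.02 0 0 0"

```text
time: 10.1
tool_pos: [538.4, -277.3, 69.5]
tcp_rot: [1.33, 1.571, 1.047]
contact_force: [-0.0, 0.1, 0.1]
grip_width: 0.3
```

>>> send_rows --series "-1 0.01 0 0 0; -1 0.02 0 0 0; -1 0.02 0 0 0"

```text
time: 10.48
tool_pos: [538.4, -277.3, 68.9]
tcp_rot: [1.723, 1.571, 1.44]
contact_force: [0.1, 0.1, 0.6]
grip_width: 0.4
```

>>> send_rows --series "-1 0.01 0 0 0; -1 0.02 0 0 0; -1 0.02 0 0 0"

```text
time: 10.85
tool_pos: [538.4, -277.3, 68.2]
tcp_rot: [2.219, 1.571, 1.936]
contact_force: [1.3, 0.2, -0.3]
grip_width: 0.3
```

>>> send_rows --series "-1 0.03 0 0 0; -1 0.03 0 0 0"

```text
time: 11.1
tool_pos: [538.4, -277.3, 67.3]
tcp_rot: [2.332, 1.571, 2.049]
contact_force: [-0.5, -0.8, 0.7]
grip_width: 0.3
```

>>> send_rows --series "-1 0.03 0 0 0; -1 0.03 0 0 0"

```text
time: 11.35
tool_pos: [538.4, -277.3, 66.4]
tcp_rot: [2.395, 1.571, 2.112]
contact_force: [0.2, 0.2, -0.7]
grip_width: 0.4
```

>>> send_rows --series "-1 0.03 0 0 0; -1 0.03 0 0 0"

```text
time: 11.6
tool_pos: [538.4, -277.3, 65.5]
tcp_rot: [2.251, 1.571, 1.968]
contact_force: [0.6, -0.5, 0.0]
grip_width: 0.6
```

>>> send_rows --series "-1 0.03 0 0 0; -1 0.03 0 0 0"

```text
time: 11.85
tool_pos: [538.4, -277.3, 64.6]
tcp_rot: [2.353, 1.571, 2.07]
contact_force: [-0.0, 0.5, 0.4]
grip_width: 0.5
```

>>> send_rows --series "-1 0.03 0 0 0; -1 0.03 0 0 0"

```text
time: 12.1
tool_pos: [538.5, -277.4, 64.1]
tcp_rot: [-0.131, 1.57, -0.414]
contact_force: [-0.2, 1.7, 2.1]
grip_width: 0.5
```

```bash
python3 - <<'E'
from h import *
c=capture("side"); save(c,"s5",(280,110,345,175),9)
p=(proj(c,[538.4,-277.3,98])-[280,110])*9; print(p)
E
```

```text
[275.75551478 343.10100716]
```

View pics/s5.png

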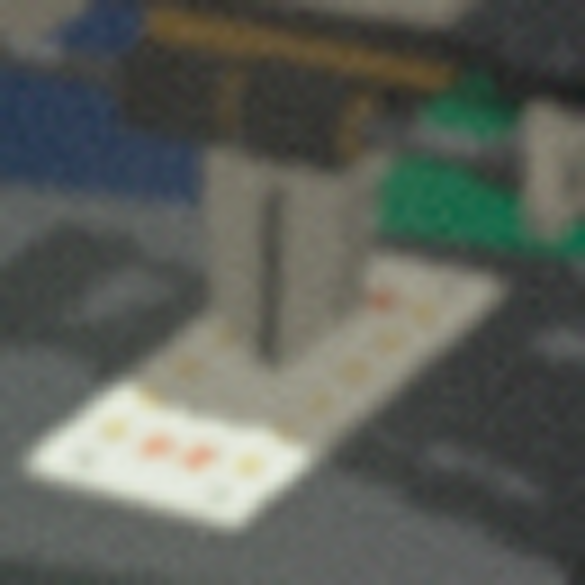

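>>> send_rows --series "-1 0.02 0 0 0; -1 0.04 0 0 0; -1 0.04 0 0 0"

```text
time: 12.52
tool_pos: [538.6, -277.4, 64.1]
tcp_rot: [-0.308, 1.57, -0.59]
contact_force: [-3.1, 1.1, 10.5]
grip_width: 0.6
```

>>> send_rows --series "-1 0 0.1 -0.03 0; -1 0 0.3 -0.09 0; -1 0 0.5 -0.15 -0.2; -1 0 0.75 -0.22 -0.4; -1 0 0.9 -0.27 -0.6; -1 0 0.96 -0.28 -0.7; -1 0 0.96 -0.28 -0.7"

```text
time: 13.4
tool_pos: [539.6, -248.3, 64.0]
tcp_rot: [-0.424, 1.567, -0.646]
contact_force: [0.3, -0.8, 7.5]
grip_width: 0.4
```

```bash
python3 - <<'E'
from h import *
c=capture("side"); save(c,"s6",(230,90,390,210),5)
E
```

```text
(no output)
```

View pics/s6.png

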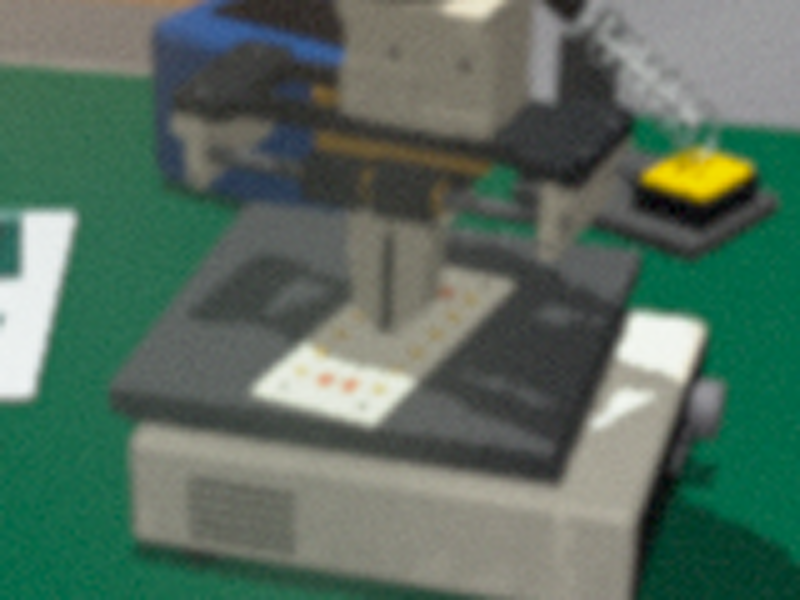

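>>> send_rows --series "-1 0 0.15 -0.03 -0.1; -1 0 0.4 -0.09 -0.3; -1 0 0.7 -0.15 -0.6; -1 0 1.0 -0.22 -0.9; -1 0 1.3 -0.28 -1.2; -1 0 1.55 -0.34 -1.5; -1 0 1.75 -0.39 -1.8; -1 0 1.75 -0.39 -1.8"

```text
time: 14.45
tool_pos: [539.9, -193.9, 64.1]
tcp_rot: [-0.365, 1.567, -0.43]
contact_force: [0.4, 0.7, 9.1]
grip_width: 0.7
```

```bash
python3 - <<'E'
from h import *
c=capture("side"); save(c,"s7",(230,90,390,210),5)
c=capture("top"); save(c,"t7",(310,140,470,300),4)
E
```

```text
(no output)
```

View pics/s7.png

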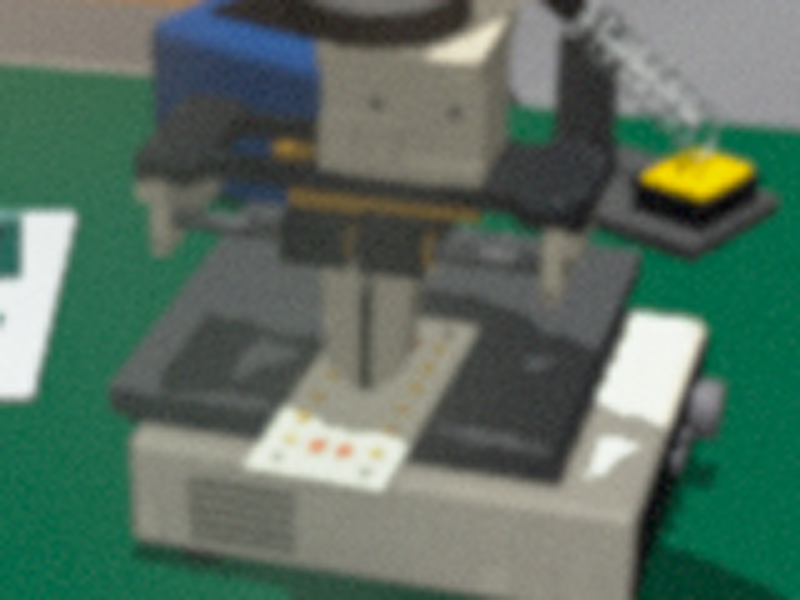

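View pics/t7.png

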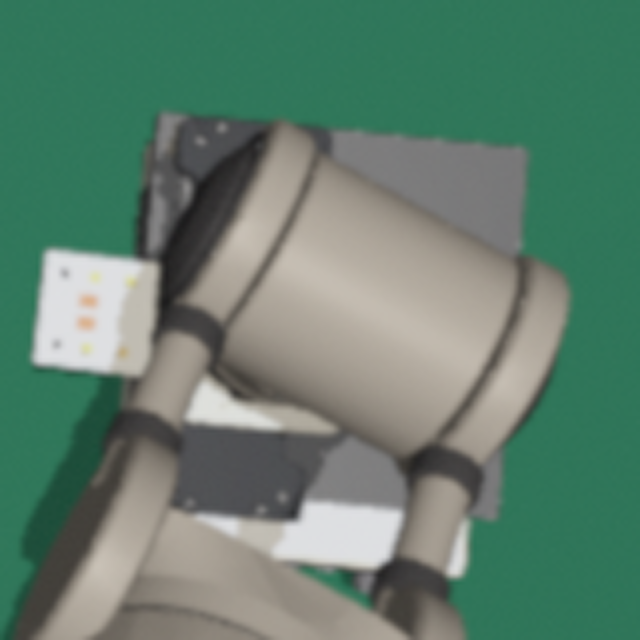

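>>> send_rows --series "-1 -0.3 0 0 0; -1 -1.2 0 0 0; 0 -2.4 0 0 0; 1 -2.4 1 0 0; 1 -2.4 2.2 0 0; 1 -2.4 3.4 0 0; 1 -2.4 3.6 0 0; 1 -2.4 3.6 0 0"

```text
time: 15.55
tool_pos: [545.6, -86.0, 134.7]
tcp_rot: [-1.293, 1.57, -1.357]
contact_force: [-0.9, 0.1, -0.6]
grip_width: 55.7
```

```bash
python3 - <<'E'
from h import *
c=capture("side"); save(c,"s8",(230,90,390,210),5)
for dz in (0,10,20,30,40): print(dz,((proj(c,np.array(get_obs()["tool_pos"])+[0,0,dz])-[230,90])*5).round())
c=capture("top"); save(c,"t8",(270,140,470,300),4)
to([540,-150,140])
E
```

```text
0 [295. 421.]
10 [295. 399.]
20 [295. 376.]
30 [295. 354.]
40 [295. 331.]
t 15.65 pos [545.6 -86.8 134.6] yawz -0.066 units [-0.179 -2.114 -0.048] turn 0.0 F [ 0.7  0.6 -0.4] w 63.6
```

View pics/s8.png

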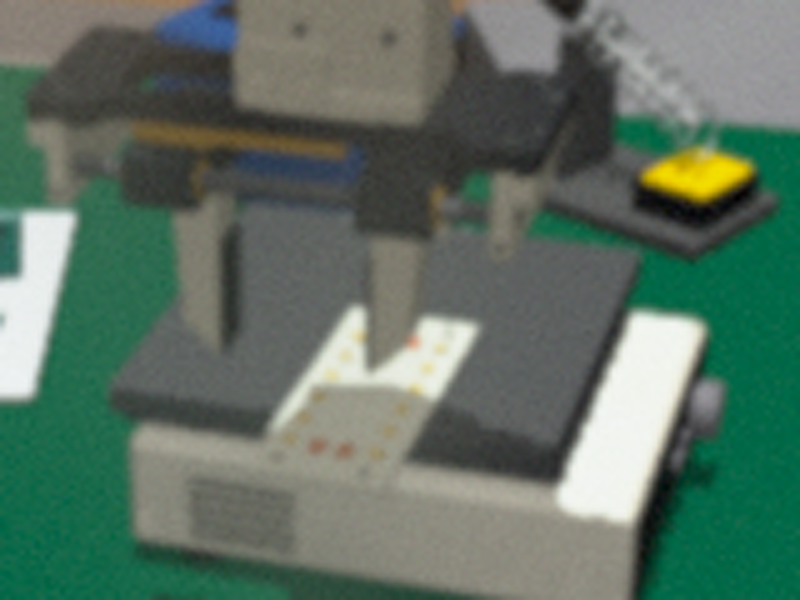

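View pics/t8.png

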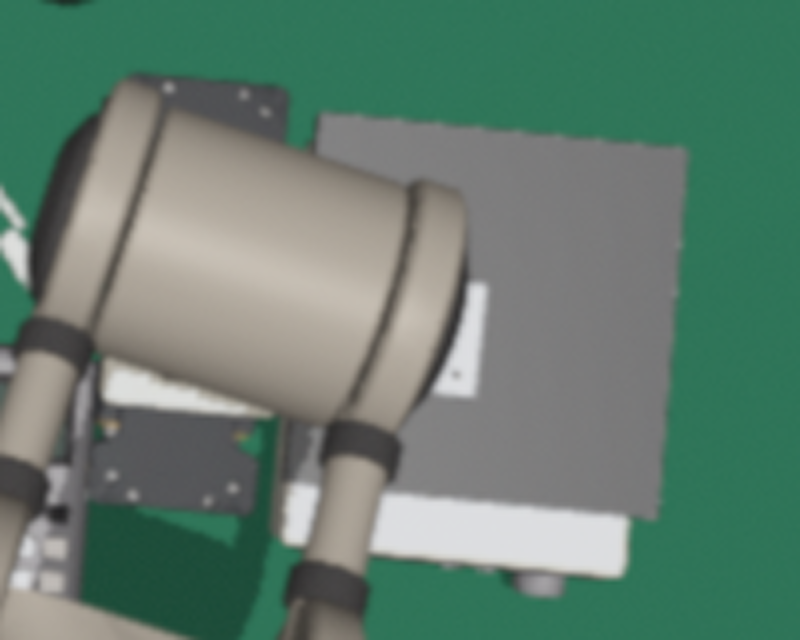

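```bash
cat >> h.py <<'E'
from scipy.optimize import least_squares
def fitp(model,obs,p0):
    def f(p):
        r=[]
        for c,i,u in obs:
            m=model[i]; X=[p[0]+m[0]*np.cos(p[2])-m[1]*np.sin(p[2]),p[1]+m[0]*np.sin(p[2])+m[1]*np.cos(p[2]),m[2]]
            r+=list(proj(c,X)-u)
        return np.array(r)
    q=least_squares(f,p0); return q.x,np.sqrt((q.fun**2).mean())
def px(off,s,u): return np.array(off)+(np.array(u,float)+.5)/s-.5
E
python3 - <<'E'
from h import *
ct=capture("top"); cs=capture("side")
B=[(75,30,98),(75,-30,98),(-75,-30,98),(-75,30,98)]
a=[(ct,1,px((310,140),4,(45,250))),(ct,0,px((310,140),4,(33,365))),(ct,2,px((270,140),4,(487,284))),(ct,3,px((270,140),4,(475,397)))]
b=[(cs,1,px((230,90),5,(247,465))),(cs,0,px((230,90),5,(386,490))),(cs,3,px((230,90),5,(479,323)))]
for o in (a,b,a+b):
    x,e=fitp(B,o,[540,-185,1.5]); print(x.round(3),e.round(2),'end',(x[:2]+75*np.array([np.cos(x[2]),np.sin(x[2])])).round(1),'grip',(x[:2]+57*np.array([np.cos(x[2]),np.sin(x[2])])).round(1))
x,e=fitp(B,a+b,[540,-185,1.5])
g=x[:2]+57*np.array([np.cos(x[2]),np.sin(x[2])])
to([*g,134.6],x[2]-np.pi/2)
E
```

```text
[ 541.258 -184.089    1.483] 0.3 end [ 547.8 -109.4] grip [ 546.2 -127.3]
[ 536.104 -181.725    1.485] 0.15 end [ 542.5 -107. ] grip [ 541.  -124.9]
[ 539.269 -183.927    1.49 ] 0.86 end [ 545.3 -109.2] grip [ 543.9 -127.1]
t 15.75 pos [545.5 -86.9 134.5] yawz -0.066 units [-0.003 -1.342  0.035] turn 0.17 F [ 0.4 -0.1 -0.2] w 71.8
```

>>> send_rows --series "1 0.2 -0.3 0 0.1; 1 0.5 -0.8 0 0.2; 1 0.9 -1.2 0 0.2; 1 1.4 -1.34 0 0.2; 1 1.9 -1.34 0 0.2; 1 2.2 -1.34 0 0.2; 1 2.3 -1.34 0 0.2; 1 2.3 -1.34 0 0.2"

```text
time: 16.75
tool_pos: [543.1, -125.6, 65.7]
tcp_rot: [0.329, 1.571, 0.247]
contact_force: [-0.0, -0.8, 0.2]
grip_width: 91.9
```

```bash
python3 - <<'E'
from h import *
c=capture("side"); save(c,"s9",(230,90,390,210),5)
to([544,-127,49])
E
```

```text
t 16.8 pos [ 543.3 -125.7   65.9] yawz -0.082 units [ 0.565 -0.04   0.026] turn 0.0 F [-0.6 -0.3 -0.7] w 91.1
```

View pics/s9.png

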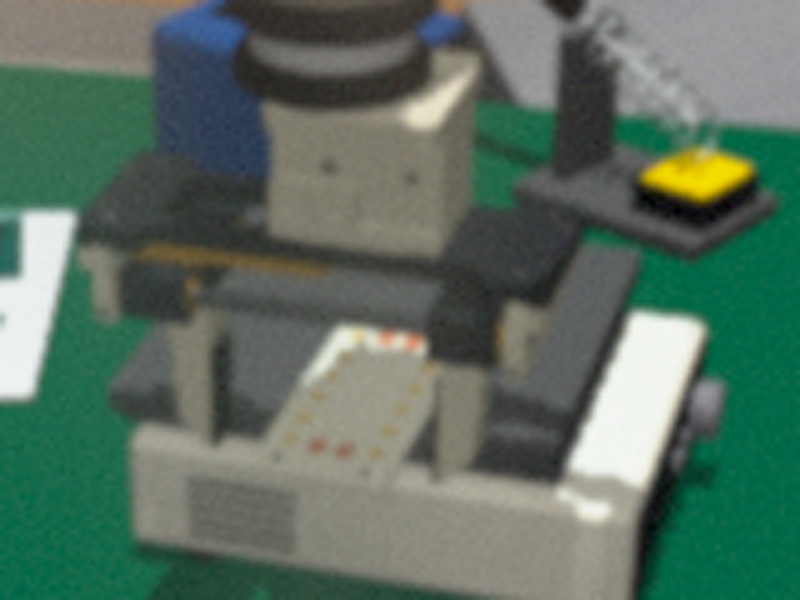

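>>> send_rows --series "1 0.2 0 0 0; 1 0.4 0 0 0; 1 0.55 0 0 0; 1 0.55 0 0 0; -1 0.55 0 0 0; -1 0.55 0 0 0; -1 0.55 0 0 0; -1 0.55 0 0 0"

```text
time: 17.8
tool_pos: [543.1, -125.9, 49.2]
tcp_rot: [-0.032, 1.57, -0.114]
contact_force: [0.4, -0.3, 0.4]
grip_width: 58.9
```

>>> send_rows --series "-1 0 0 0 0; -1 0 0 0 0"

```text
time: 18.05
tool_pos: [543.0, -125.9, 49.2]
tcp_rot: [0.179, 1.571, 0.097]
contact_force: [0.2, -0.2, -0.2]
grip_width: 59.0
```

```bash
python3 - <<'E'
from h import *
c=capture("side"); save(c,"s10",(230,90,390,210),5)
to([544,-127,49])
E
```

```text
t 18.1 pos [ 543.  -125.9   49.2] yawz -0.082 units [ 0.005 -0.035  0.036] turn 0.0 F [-0.   0.6  0.5] w 58.6
```

View pics/s10.png

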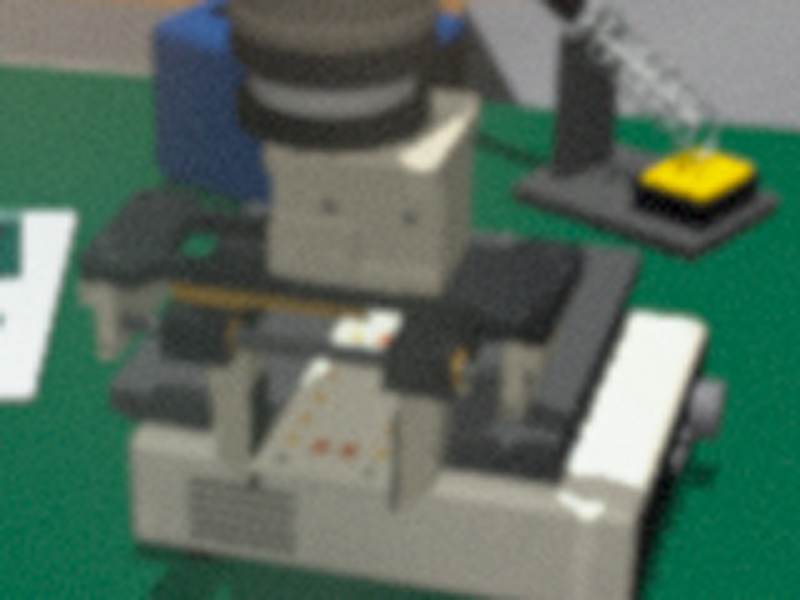

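>>> send_rows --series "-1 -0.1 0 0 0; -1 -0.3 0 0 0; -1 -0.6 0 0 0; -1 -1.0 0 0 0; -1 -1.5 0 0 0; -1 -2 0 0 0; -1 -2.3 0 0 0; -1 -2.3 0 0 0"

```text
time: 19.1
tool_pos: [543.4, -126.0, 119.0]
tcp_rot: [-0.229, 1.569, -0.312]
contact_force: [-0.6, -0.5, -1.4]
grip_width: 58.9
```

```bash
python3 - <<'E'
from h import *
c=capture("side"); save(c,"s11",(230,60,390,180),5)
to([541,286,118],0.043)
E
```

```text
t 19.15 pos [ 543.  -125.9  118.3] yawz -0.082 units [ 9.0000e-03  1.3678e+01 -1.1950e+00] turn -1.44 F [-0.3 -0.2 -1. ] w 58.8
```

View pics/s11.png

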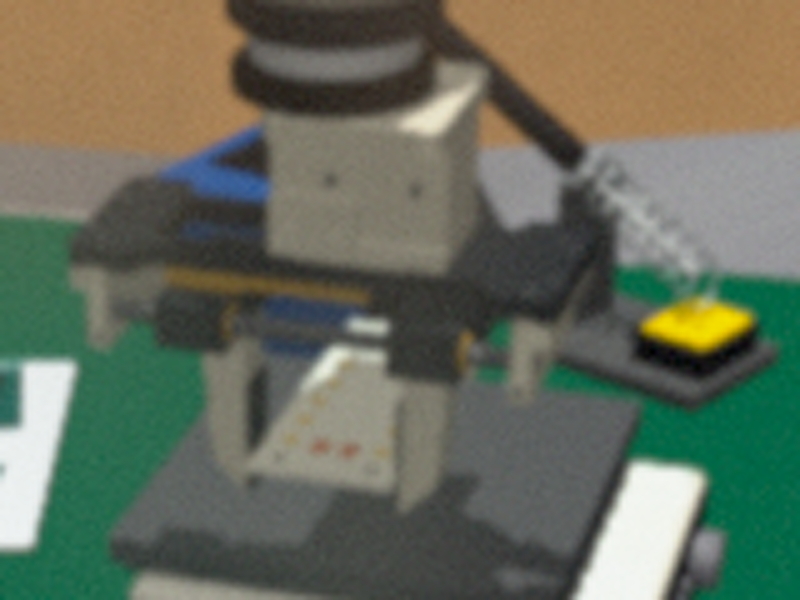

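>>> send_rows --series "-1 0 0.3 0 0; -1 0 0.9 -0.1 0; -1 0 1.8 -0.2 0; -1 0 2.9 -0.3 0; -1 0 4.1 -0.4 0; -1 0 5.3 -0.5 0; -1 0 6.5 -0.6 0; -1 0 7.7 -0.7 0"

```text
time: 20.15
tool_pos: [540.2, 108.5, 117.8]
tcp_rot: [2.869, 1.57, 2.788]
contact_force: [0.5, 0.4, -0.8]
grip_width: 58.8
```

>>> send_rows --series "-1 0 1.2 -0.1 -0.2; -1 0 2.4 -0.2 -0.4; -1 0 3.5 -0.3 -0.7; -1 0 4.5 -0.4 -1; -1 0 5.2 -0.5 -1.3; -1 0 5.7 -0.6 -1.4; -1 0 6 -0.6 -1.4; -1 0 6 -0.6 -1.4"

```text
time: 21.15
tool_pos: [538.0, 287.0, 118.0]
tcp_rot: [-1.323, 1.571, -1.284]
contact_force: [1.0, 0.5, -0.7]
grip_width: 58.8
```

```bash
python3 - <<'E'
from h import *
c=capture("side"); save(c,"s12",(150,190,350,400),2.8)
c=capture("top"); save(c,"t12",(80,150,260,290),4)
to([538,287,118],0.043)
E
```

```text
t 21.25 pos [538.1 286.3 118.1] yawz 0.039 units [ 0.004  0.025 -0.002] turn -0.05 F [-0.1 -0.1 -0.8] w 59.1
```

View pics/s12.png

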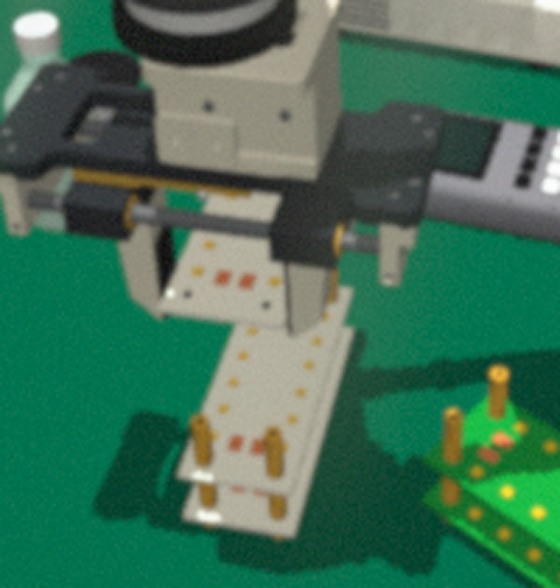

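View pics/t12.png

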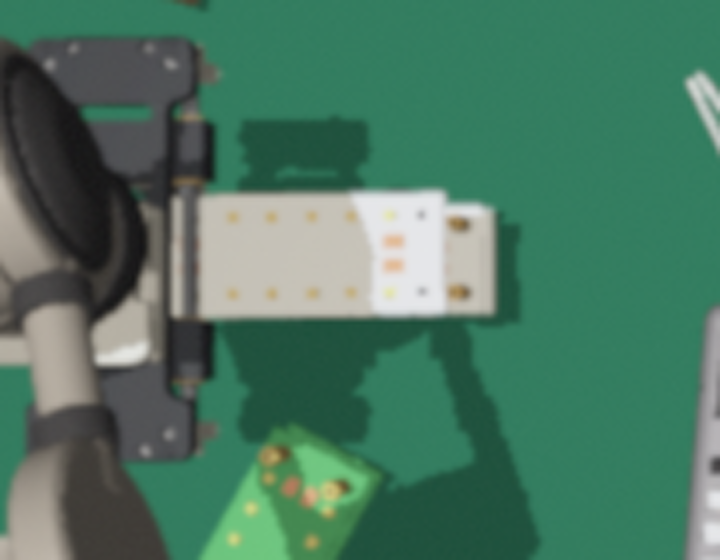

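>>> send_rows --series "-1 0.2 0 0 0; -1 0.6 0 0 0; -1 1.1 0 0 0; -1 1.6 0 0 0; -1 2 0 0 0; -1 2.2 0 0 0; -1 2.25 0 0 0; -1 2.25 0 0 0"

```text
time: 22.25
tool_pos: [538.2, 287.1, 51.0]
tcp_rot: [0.404, 1.57, 0.444]
contact_force: [-0.6, 0.0, -1.8]
grip_width: 58.8
```

```bash
python3 - <<'E'
from h import *
c=capture("side"); save(c,"s13",(180,240,320,390),4)
c=capture("top"); save(c,"t13",(100,170,230,260),6)
to([538,287,118],0.043)
E
```

```text
t 22.35 pos [538.3 287.1  51.2] yawz 0.04 units [-2.228e+00 -2.000e-03 -6.000e-03] turn -0.04 F [-0.8  0.3 -0.1] w 59.2
```

View pics/s13.png

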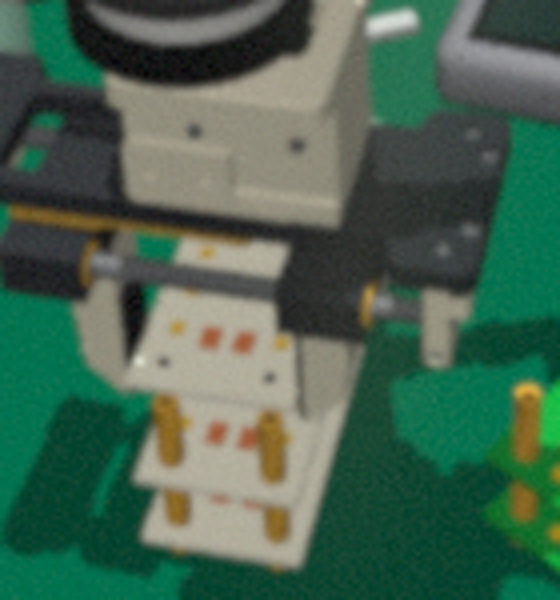

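View pics/t13.png

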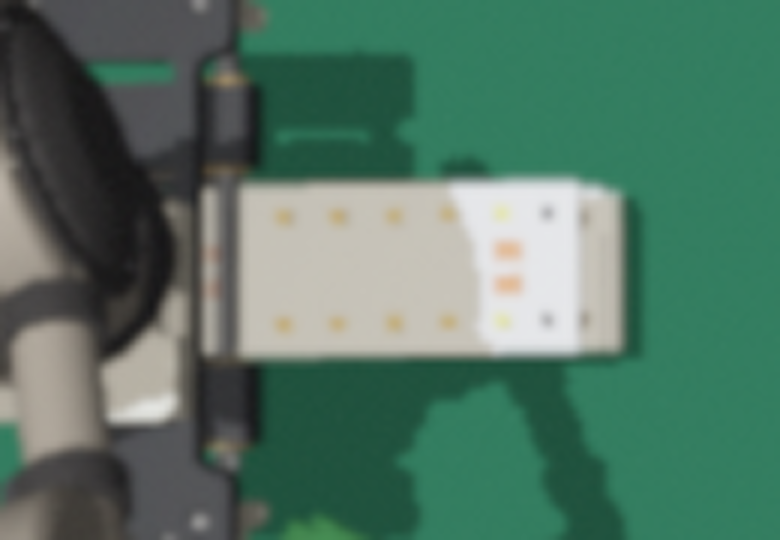

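```bash
cat > f.py <<'E'
from h import *
ct=capture("top"); cs=capture("side")
zt=100
B=[(75,30,zt),(75,-30,zt),(-75,-30,zt),(-75,30,zt),(64,19,zt),(64,-19,zt),(-64,-19,zt),(-64,19,zt)]
P=lambda u:px((100,170),6,u); Q=lambda u:px((180,240),4,u)
a=[(ct,2,P((580,178))),(ct,3,P((578,356))),(ct,6,P((547,213))),(ct,7,P((547,320)))]
b=[(cs,1,Q((122,386))),(cs,5,Q((163,361))),(cs,4,Q((269,378)))]
for o in (a,b,a+b):
    x,e=fitp(B,o,[540,228,1.6]); print(x.round(3),e.round(2))
def T2(x,y): return px((110,170),4.5,(x,y))
def S2(x,y): return px((190,260),4.5,(x,y))
A=[(64,19,78),(64,-19,78),(-64,-19,78),(-64,19,78)]+[(75,30,48),(75,-30,48),(-75,-30,48),(-75,30,48)]
A2=[(ct,1,T2(103,163)),(ct,2,T2(376,160)),(ct,3,T2(376,238)),(ct,0,T2(105,242)),(ct,4,T2(103,268)),(ct,5,T2(103,143))]
B2=[(cs,2,S2(247,90)),(cs,3,S2(349,103)),(cs,1,S2(139,363)),(cs,0,S2(260,383)),(cs,4,S2(290,475)),(cs,5,S2(106,448)),(cs,7,S2(388,148))]
for o in (A2,B2,A2+B2):
    x,e=fitp(A,o,[540,228,1.6]); print('stack',x.round(3),e.round(2))
for i in range(4): print(proj(ct,[*(A[i][:2]),0]) if 0 else '',end='')
E
python3 f.py
```

```text
[543.459 228.252   1.599] 0.35
[539.994 231.448   1.644] 0.36
[540.288 229.868   1.642] 0.77
stack [543.854 228.256   1.614] 0.4
stack [539.217 230.076   1.615] 0.3
stack [540.69  229.133   1.614] 0.96
```

>>> send_rows --series "-1 0.1 0 0 0; -1 0.25 0 0 0; -1 0.38 0 0 0; -1 0.48 0 0 -0.05; -1 0.5 0 0 -0.05; -1 0.5 0 0 -0.05"

```text
time: 23.2
tool_pos: [537.9, 287.0, 35.6]
tcp_rot: [0.927, 1.571, 0.971]
contact_force: [-0.1, 0.4, -0.6]
grip_width: 58.7
```

```bash
python3 - <<'E'
from h import *
c=capture("side"); save(c,"s14",(190,290,290,390),6)
c=capture("top"); save(c,"t14",(100,170,230,260),6)
to([538,287,32],0.043)
E
```

```text
t 23.3 pos [538.  287.   35.8] yawz 0.044 units [ 0.125  0.001 -0.   ] turn 0.01 F [-0.   0.1 -0.6] w 58.9
```

View pics/s14.png

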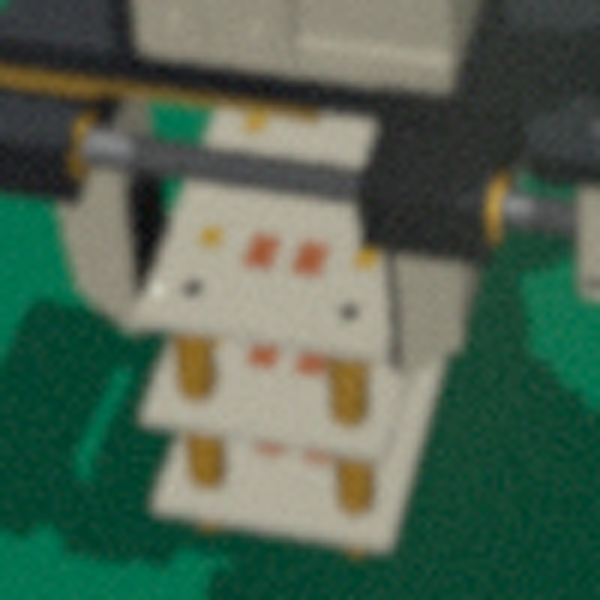

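View pics/t14.png

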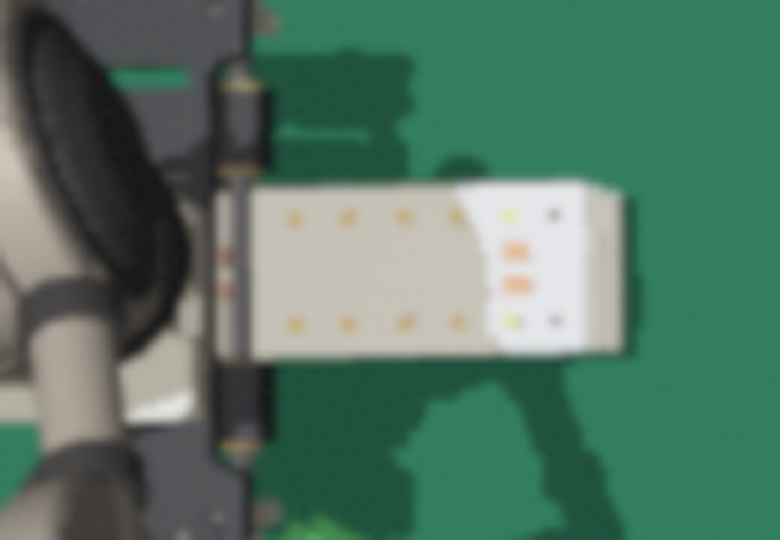

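>>> send_rows --series "-1 0.04 0 0 0; -1 0.08 0 0 0; -1 0.08 0 0 0"

```text
time: 23.68
tool_pos: [537.8, 286.9, 33.1]
tcp_rot: [-3.073, 1.571, -3.029]
contact_force: [-0.6, 0.1, -0.4]
grip_width: 59.0
```

>>> send_rows --series "-1 0.02 0 0 0; -1 0.03 0 0 0; -1 0.03 0 0 0"

```text
time: 24.05
tool_pos: [537.9, 286.9, 32.3]
tcp_rot: [0.95, 1.571, 0.994]
contact_force: [-0.8, 0.2, -0.6]
grip_width: 58.9
```

>>> send_rows --series "-1 0.02 0 0 0; -1 0.03 0 0 0; -1 0.03 0 0 0"

```text
time: 24.42
tool_pos: [538.1, 287.0, 32.1]
tcp_rot: [0.373, 1.57, 0.418]
contact_force: [-1.8, -0.7, 5.4]
grip_width: 59.1
```

```bash
python3 - <<'E'
from h import *
c=capture("side"); save(c,"s15",(190,290,290,390),6)
c=capture("top"); save(c,"t15",(100,170,230,260),6)
E
```

```text
(no output)
```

View pics/s15.png

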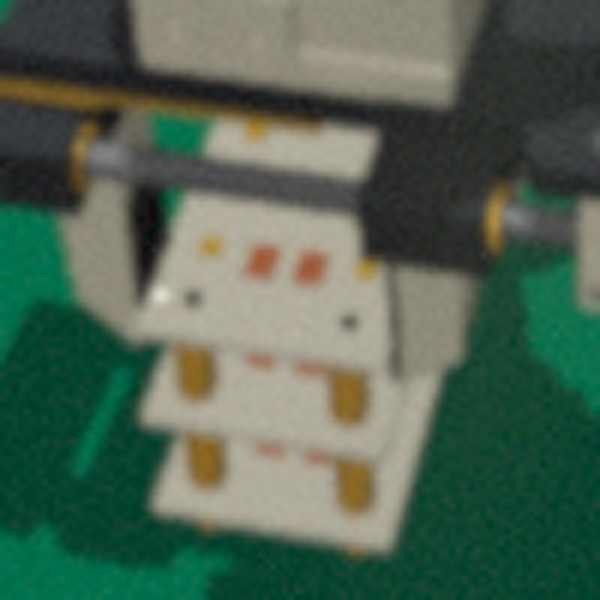

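View pics/t15.png

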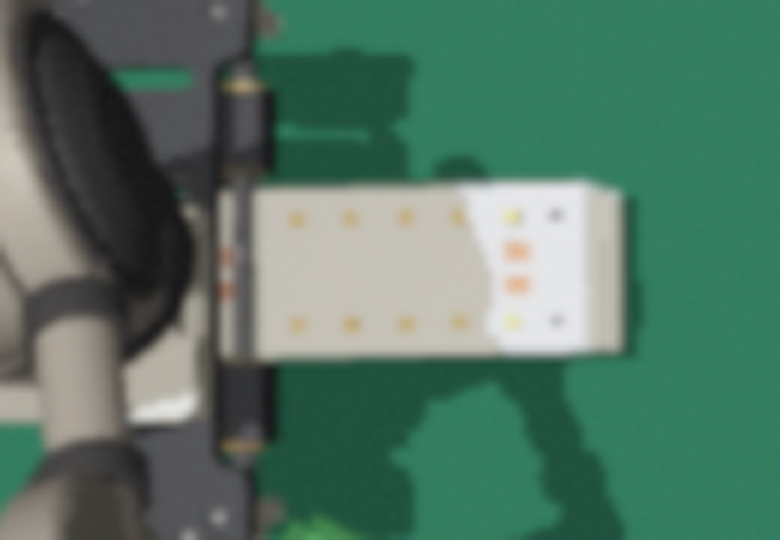

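>>> send_rows --series "1 -0.01 0 0 0; 1 -0.01 0 0 0; 1 -0.01 0 0 0; 1 -0.01 0 0 0; 1 -0.01 0 0 0; 1 -0.01 0 0 0"

```text
time: 25.28
tool_pos: [537.9, 286.9, 31.7]
tcp_rot: [1.786, 1.571, 1.83]
contact_force: [-0.2, 0.6, 0.5]
grip_width: 91.9
```

>>> send_rows --series "1 -0.3 0 0 0; 1 -1 0 0 0; 1 -2 0 0 0; 1 -3.2 0 0 0; 1 -4 0 0 0; 1 -4 2 0 0; 1 -4 4 0 0; 1 -4 4.5 0 0"

```text
time: 26.28
tool_pos: [530.9, 425.2, 152.1]
tcp_rot: [1.151, 1.57, 1.198]
contact_force: [0.0, -0.5, -0.3]
grip_width: 91.8
```

```bash
python3 - <<'E'
from h import *
c=capture("side"); save(c,"s16",(180,260,310,390),4.5)
c=capture("top"); save(c,"t16",(100,170,230,260),6)
to([538,287,118],0.043)
E
```

```text
t 26.38 pos [531.3 423.2 151.7] yawz 0.047 units [ 1.123 -4.545  0.011] turn 0.04 F [-0.  -0.1 -0.5] w 92.1
```

View pics/s16.png

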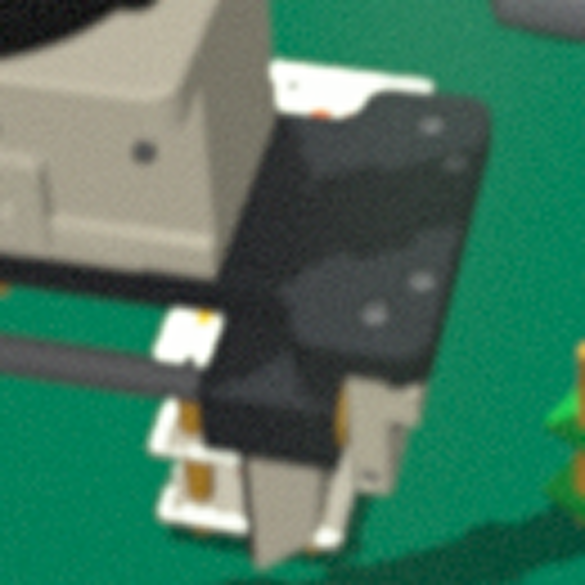

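View pics/t16.png

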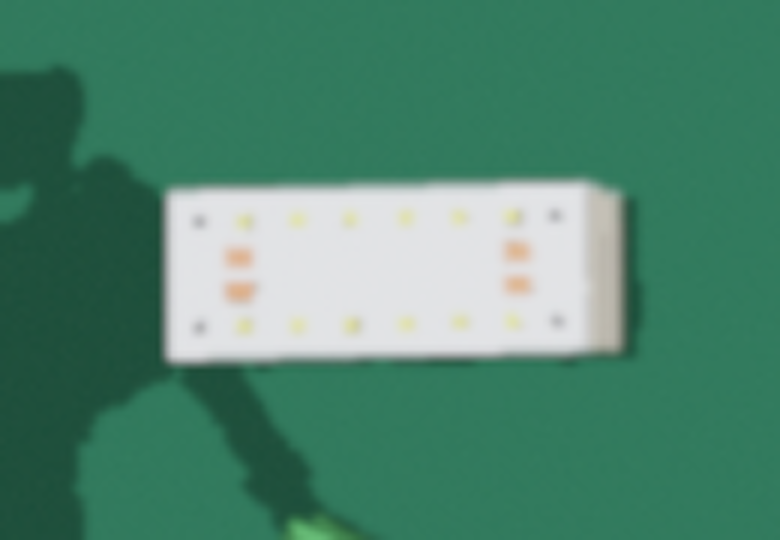

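>>> send_rows --series "1 -0.5 0 -0.5 0; 1 -1 0 -1.5 0; 1 -1.3 0 -3 0; 1 -1.3 0 -4.5 0; 1 -1.3 0 -6 0; 1 -1.3 0 -7.5 0; 1 -1.3 0 -9 0; 1 -1.3 0 -9.5 0"

```text
time: 27.38
tool_pos: [245.3, 407.7, 192.3]
tcp_rot: [0.831, 1.569, 0.875]
contact_force: [-0.2, -0.3, 0.6]
grip_width: 91.8
```

```bash
python3 - <<'E'
from h import *
c=capture("side"); save(c,"s17"); save(c,"s17c",(180,260,310,390),4.5)
c=capture("top"); save(c,"t17")
to([538,287,118],0.043)
E
```

```text
t 27.48 pos [246.6 408.5 192.1] yawz 0.045 units [ 2.476 -4.484  9.521] turn 0.02 F [ 0.7 -0.9  0. ] w 92.0
```

View pics/s17c.png

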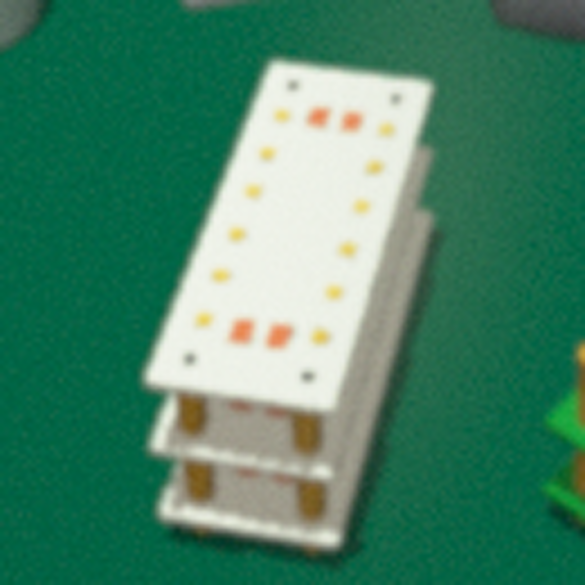

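View pics/t17.png

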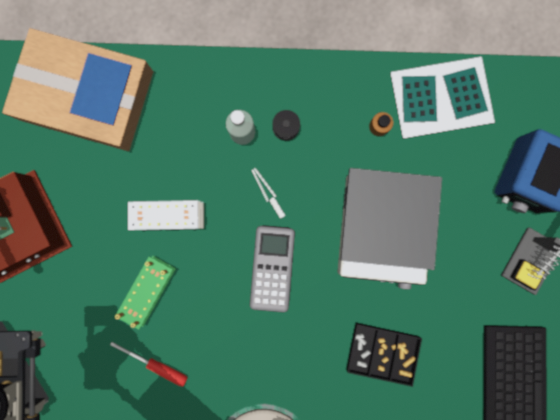

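```bash
python3 - <<'E'
from h import *
ct=capture("top"); cs=capture("side")
def B(z): return [(75,30,z),(75,-30,z),(-75,-30,z),(-75,30,z)]
P=lambda u:px((100,170),6,u); Q=lambda u:px((180,260),4.5,u)
a=[(ct,0,P((165,362))),(ct,1,P((166,189))),(ct,2,P((592,181))),(ct,3,P((590,355)))]
b=[(cs,1,Q((146,380))),(cs,0,Q((336,409))),(cs,2,Q((270,62))),(cs,3,Q((433,83)))]
for n,o in (('top',a),('side',b)):
    x,e=fitp(B(81),o,[540,228,1.6]); print(n,x.round(3),e.round(2))
# lower board corners now vs before
m=[(cs,1,Q((152,442))),(cs,0,Q((333,468)))]
x,e=fitp(B(48),m,[540,228,1.6]); print('mid',x.round(3),e.round(2))
import cv2
c0=cv2.imread("pics/top0.png");c1=cv2.imread("pics/t17.png"); d=cv2.absdiff(c0,c1).max(2)
d[:, :110]=0; cv2.imwrite("pics/d.png",d); n,l,s,_=cv2.connectedComponentsWithStats((d>60).astype(np.uint8)); print([t.tolist() for t in s[1:] if t[4]>15])
E
```

```text
top [542.378 228.254   1.615] 0.62
side [537.91  230.624   1.624] 0.21
mid [541.699 227.221   1.636] 0.2
[[357, 198, 75, 48, 1962], [127, 201, 13, 30, 230]]
```

```bash
python3 -c "
from h import *
print(close_job())"
```

```text
the job is handed in; nothing more can be done
None
```

The loose board is resting on the four bare standoffs of the white stack, and the job is handed in at about 27.6 s of the 54 s allowed.

**What I did:** I pressed closed fingertips on the board with about 8–10 N and slid it roughly 83 mm. That left one end about 53 mm past the hotplate's +y edge. I then gripped that end by its long edges, lifted it level, carried it over and lowered it until the standoffs pushed back with about 5 N. After that I opened the fingers and backed away.

**Last checks:**
- **Fit on the stack:** the board is about 1.4 mm off the stack's measured pose across its width and 0–0.5 mm along its length. It is turned by less than 0.01 rad, and the gaps between the board levels look equal.
- **Surroundings:** comparing first and last top pictures, only the board's old and new places changed. The meter, tweezers, spool, wash bottle and green stack stand where they were. The comparison left out the left edge of the picture, where the arm now stands.

**Disagreements:**
- **Fingertip height:** the fingertips touched the board with the reported TCP about 34 mm lower than the board's given height. I set heights by force and pictures instead.
- **Cameras:** the two cameras differed by 2–5 mm in absolute position, so I compared board and stack within each camera.
- **Lower board:** a rough two-corner fit of the stack's upper board came out about 2–3 mm off its earlier pose. I put this down to having only two blurred corners, because the picture comparison showed no movement of the stack.

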